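# Drive the stuck plug out of the scanner clamp tube

### The arm

A 6-joint arm with a two-finger parallel gripper is mounted at the origin on the work surface. World frame = base frame: x ahead of the robot, y to its left, z up, the work surface at z = 0. Lengths are in m, angles in rad, forces in N, time in s.
With the tool pointing down it reaches from about 0.325 to 0.775 m from the base axis. Payload 5.5 kg.
Tool frame: the origin (TCP) lies between the finger pads; the fingertips stand 8 mm ahead of it and the grasp point (between the pads) lies 11 mm behind it (tcp_to_tips is the distance from the TCP to the fingertips, in m); z points along the fingers, y is the line along which they close (so a half turn about z gives the same grasp; the last joint's range is limited). The gripper opens to 88 mm and grips with 3 to 60 N. Pads are 20 mm wide; open, the fingers measure 115 mm over their backs; the gripper's body (75 mm by 178 mm) begins 61 mm behind the grasp point.
Start: joints at [1.263, 0.091, 1.231, -0, 1.82, -0.057], TCP at [0.149, 0.581, 0.231] pointing down, gripper open.
Joint ranges: [-2.87, 2.87], [-0.86, 2.18], [0.17, 2.46], [-1.51, 4.65], [0.06, 2.69], [-2.65, 2.65]. Speed limits (rad/s): [2.57, 2.57, 3.01, 3.14, 3.14, 3.14].

### API

Orientations are given as a unit quaternion [w, x, y, z].
In Python, from bench import * gives the robot as it stands. Calls block until the motion is done:
- move_to(position, orientation): joint-space move of the TCP to a pose.
- move_l(position, speed=0.15, orientation=None): straight line of the TCP; orientation=None keeps the orientation; speed is the mean speed in m/s.
- movej(angles): joint-space move.
- gripper_open() and close(): open the fingers fully, or close them until they stop; the grip force is fixed at half the most.
- hold(seconds).
- inverse_kinematics(position, orientation): joint angles nearest the present ones, or None.
- state(): the state.
- get_image(name): name is "side" or "top" or "wrist"; returns a dict with "frame" (384x512x3 uint8, blue, green, red), "depth" (384x512 float32, m along the optical axis (not along the pixel's ray), 0 where there is no reading), "camera_matrix" (3x3 intrinsics, pixels), "view" (4x4, takes a point from world to camera coordinates). Camera axes: x right, y up, looking along -z (the intrinsics and any distortion apply to the point x, -y, -z); pixel columns grow to the right and rows downward; lengths in m; the calibration is good to about 2 mm. A picture is of the moment at which its call begins.
A pose or a line that the arm cannot do raises IKError and nothing moves.
- job_done(): hands the job in; it is judged then, once.
The state is a dict: "time": time; "joint_pos": joint angles; "dq": joint speeds; "joint_torque": joint torques, N m; "ee_pos": TCP position; "ee_rot": TCP orientation; "ft_force": force on the tool from outside, world axes, zero at the start; "moment": the same for the moment, N m; "finger_gap": finger opening in m; "finger_force": force on a finger pad.
Only numpy, scipy, OpenCV 4.12 (cv2) and the standard library are available. Lean on these libraries where they do the work, as an engineer would, in place of code of your own. Each camera call takes 0.05 s, during which the arm holds its last target. There are 200 camera calls.

### The job

A brass plug is stuck inside the steel tube on the swivelling clamp stand. Take the long push rod by its grey handle from its two-fork rest, feel its tip into the open end of the tube that faces away from the catch tray, and push the plug with the rod gently out of the far end so that it drops into the tray; never lean on the tube or the plug with more than 20 N. Then draw the rod out, lay it back in its rest as it lay, and leave everything else where it is.

Things in the scene. Friction and masses are not known exactly. Their poses are not given: they have to be found in the camera images.
- stand: Fixed clamp stand: grey base plate 240 x 110 x 6 mm, a round post and, on its top, a swivel clamp holding a level steel tube; a grey catch tray beyond. Origin on the table under the post (swivel) axis, z up, x from the tube's open entry end towards the tray. This pose does NOT show how the swivel is turned (see swivel).
- swivel (a point): Swivel axis (vertical) and tube axis cross here, 100 mm above the table; axes as the stand's. The tube has been left turned about it by anything up to 0.4 rad either way off the stand's x, shown in no pose: see it in an image or feel for it with the rod. The swivel is stiff: about 25 N sideways at the mouth turns it. A clamp 39 mm wide holds the tube within 15 mm of this point.
- mouth_mid (a point): Where the centre of the tube's entry mouth would be if the swivel stood in its middle: 80 mm before swivel. The real mouth lies on an 80 mm arc about the swivel, up to 31 mm to one side. Tube: 120 mm long, outer diameter 27 mm, bore 18 mm; far end 40 mm beyond the swivel. A 12 mm wide spring housing sits on top of the tube, from 11 mm before to 19 mm beyond the swivel.
- tray (a point): Centre of the catch tray's inner floor, 10 mm above the table and 97 mm beyond the swivel axis; axes as the stand's. Open-topped grey tray, part of the stand, outside 132 mm (x) by 104 mm (y), walls 4 mm, rim 48 mm above the table.
- plug: Barrel-shaped brass plug, 17 mm diameter (12 mm at its flat ends), 14 mm long, about 30 g, origin at its centre. At the start it is in the tube within 2 mm of the swivel axis, pinched by a leaf spring: moving it takes roughly 4 to 11 N over the first 15 mm, then it slides easily. It drops once its near end has passed the far end of the tube, the rod's tip then a few mm out.
- rod: Long push rod, about 200 g: grey square handle 80 mm long, 18 mm wide and high, then a steel shank 14 mm in diameter, 160 mm long, its tip chamfered over the last 1.5 mm to 11 mm. Origin at the handle's centre, on the rod's axis; x along the rod to the tip (at 200 mm); shank from x = 40 mm; z up as it lies. Centre of mass about 33 mm ahead of the origin.
- rod_tip (a point): The centre of the rod's tip face, 200 mm ahead of the rod's origin on its axis.
- rest: Fixed grey rest of the rod: base 170 x 60 x 6 mm and two open forks 8 mm thick, at x = -32 mm (slot 23 mm wide, floor 41, prongs 51 mm above the table) and x = 95 mm (slot 20 mm, floor 43, prongs 53 mm). Origin on the table; x towards the rod's tip. The lying rod's origin is 50 mm straight above this origin; fingers have room on its handle from x = -25 to 40 mm.
- vase: Bystander: black two-handled vase 180 mm high, 110 mm wide, on the blue-and-white striped disc. Origin under its foot.
- screwdriver: Bystander: screwdriver 170 mm long lying on the table.
- short_rod: Bystander: a short thin rod (110 mm in all, shank 8 mm in diameter and 60 mm long), too short for this job. Origin under its handle.
- power_bank: Bystander: flat black box 70 x 140 x 20 mm. Origin under its centre.
- collar: Bystander: steel ring 40 mm in diameter, 14 mm high, lying flat.
- marker_block: Bystander: white block 60 x 60 x 30 mm with black dots. Origin under its centre.
Not all that is in view belongs to the job. What is shaped like the rod but pink or red is not meant.

How it is judged:
On the way, in this order (a step that is already met when the one before it is completed fails the run):
1. The rod's tip bears on the plug inside the tube (contact force between rod and plug above 1 N and distance between rod_tip and plug below 0.02 m and height (world z) of plug above 0.085 m), for 0.1 s.
2. The plug has dropped into the catch tray while the rod stands through the tube (x of plug in the frame of stand between 0.033 and 0.161 m and y of plug in the frame of stand between -0.05 and 0.05 m and height (world z) of plug below 0.035 m and x of rod_tip in the frame of stand above 0.03 m and height (world z) of rod_tip above 0.085 m), for 0.1 s.
At the end, for the whole second after the job is handed in: The plug lies still in the catch tray, and the rod lies still and released in both forks of its rest as at the start (within 20 mm along it, tip the same way) (x of plug in the frame of stand between 0.033 and 0.161 m and y of plug in the frame of stand between -0.05 and 0.05 m and height (world z) of plug below 0.035 m and linear speed of plug below 0.03 m/s and horizontal distance between rod and rest below 0.02 m and z of rod in the frame of rest between 0.046 and 0.054 m and angle between the x axis of rod and the x axis of rest, either way round below 0.08 rad and x of rod_tip in the frame of rest above 0.17 m and linear speed of rod below 0.02 m/s); the robot touches nothing.
It fails at once if The rod leans on the tube or stand with more than 20 N (contact force between rod and stand above 20 N).
It fails at once if The rod pushes the plug with more than 20 N (contact force between rod and plug above 20 N).
It fails at once if The robot itself presses the stand or tube with more than 5 N (contact force between any of the arm, the fingers and stand above 5 N).
It fails at once if The fingers handle the plug (contact force between the fingers and plug above 1 N).
It fails at once if A bystander is moved more than 20 mm or the vase tipped (distance of any of vase, screwdriver, short_rod, power_bank, collar, marker_block from where it was at the start of the episode above 0.02 m or angle between vase's own z axis and vertical above 0.2 rad).
It also fails if it takes over 70 s, if anything falls off the work surface, if the arm or the gripper's body presses on something with over 40 N, if the wrist force passes 120 N, or if a joint passes its speed limit or range.

## Working session

There is one attempt and no reset: what is moved stays moved. The work goes in short steps, each a Python script; the robot and the scene stay as the last script left them, time stands still between calls to the robot, and variables do not carry over. Pictures are saved under pics/ and viewed, at most 10 in all, crops included, and the job is handed in when it is done.

```bash
ls; mkdir -p pics; python3 - <<'E'
from bench import *
import cv2,numpy as np
for n in("top","side"):
    g=get_image(n);cv2.imwrite(f"pics/{n}0.png",g["frame"]);np.savez(f"{n}0.npz",**g)
    print(n,g["camera_matrix"].tolist(),np.round(g["view"],3).tolist(),[k for k in g])
s=state();print(s)
E
```

```text
pics
top [[464.64217264633464, 0.0, 265.8309823626755], [0.0, 464.64217264633464, 195.86904066038767], [0.0, 0.0, 1.0]] [[-0.03, -0.999, -0.016, 0.002], [0.99, -0.032, 0.141, -0.542], [-0.141, -0.012, 0.99, -1.663], [0.0, 0.0, 0.0, 1.0]] ['frame', 'depth', 'camera_matrix', 'view']
side [[437.9810121429237, 0.0, 254.53053412002794], [0.0, 437.9810121429237, 196.2897570266705], [0.0, 0.0, 1.0]] [[0.811, -0.585, 0.002, -0.443], [0.381, 0.531, 0.757, -0.252], [-0.444, -0.613, 0.653, -1.128], [0.0, 0.0, 0.0, 1.0]] ['frame', 'depth', 'camera_matrix', 'view']
{'time': 0.1, 'joint_pos': array([ 1.26327538e+00,  9.17803803e-02,  1.23173965e+00, -1.46474938e-05,
        1.81977062e+00, -5.67343692e-02]), 'dq': array([ 0.00055447, -0.00030929, -0.00372325,  0.00115249, -0.00064557,
       -0.00039543]), 'joint_torque': array([ 2.82613393e-03, -4.47854626e+01, -4.07571101e+01,  7.00388965e-02,
        2.82753655e-02, -7.27055749e-05]), 'ee_pos': array([0.14885432, 0.58099803, 0.22963641]), 'ee_rot': array([-1.46790841e-04,  1.25066684e-01,  9.92147975e-01, -8.36243407e-04]), 'ft_force': array([-0.83640326,  0.6058979 , -0.39727607]), 'moment': array([ 0.02700015, -0.02719284,  0.02195475]), 'finger_force': 0.0, 'finger_gap': 0.08757288540975106}
```

View pics/top0.png

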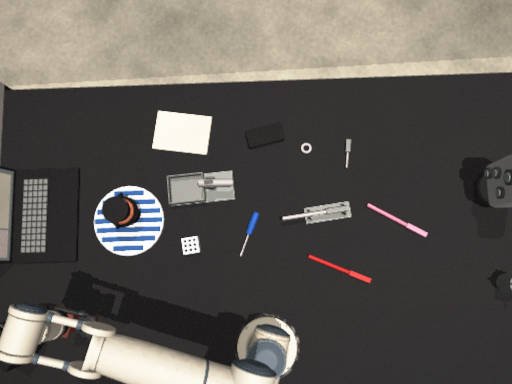

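View pics/side0.png

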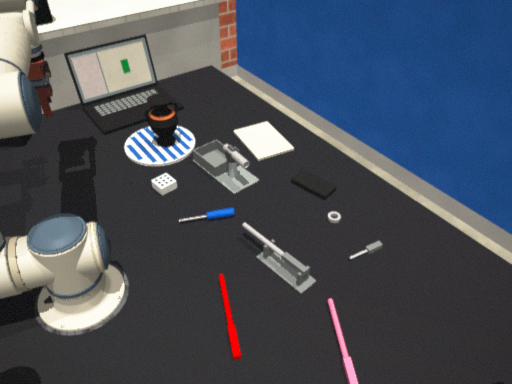

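The top view shows the stand at about (200,188), with the tray on the left and the tube at (198–234, 183). The rod lies at (283–350, 210–218) with its tip on the left, towards the tube's entry end. I'll enlarge both areas.

```bash
cat > h.py <<'E'
import numpy as np,cv2
def world(g,u,v,z=None,d=None):
    K=g["camera_matrix"];V=g["view"];R=V[:3,:3];t=V[:3,3]
    r=np.array([(u-K[0,2])/K[0,0],-(v-K[1,2])/K[1,1],-1.])
    c=-R.T@t; w=R.T@r
    if z is not None: return c+w*(z-c[2])/w[2]
    return c+w*(g["depth"][int(round(v)),int(round(u))] if d is None else d)
def cloud(g,box):
    u0,v0,u1,v1=box
    return np.array([[*world(g,u,v),u,v] for v in range(v0,v1) for u in range(u0,u1) if g["depth"][v,u]>0])
E
python3 - <<'E'
import numpy as np,cv2
from h import *
g=dict(np.load("top0.npz"));f=g["frame"]
a=cv2.resize(f[160:215,160:245],None,fx=7,fy=7,interpolation=cv2.INTER_CUBIC)
b=cv2.resize(f[195:230,275:360],None,fx=7,fy=7,interpolation=cv2.INTER_CUBIC)
cv2.imwrite("pics/crop1.png",cv2.convertScaleAbs(np.vstack([a[:350],b[:245]]),alpha=1.3))
c=cloud(g,(275,195,360,230)); 
for lo,hi in((.05,.054),(.055,.065),(.002,.01)):
    m=c[(c[:,2]>lo)&(c[:,2]<hi)];print(lo,len(m),m[:,:3].min(0),m[:,:3].max(0))
m=c[(c[:,2]>.053)];ce=m[:,:3].mean(0);u,s,vt=np.linalg.svd(m[:,:2]-ce[:2]);print("rod",ce,vt[0],((m[:,:2]-ce[:2])@vt[0]).min(),((m[:,:2]-ce[:2])@vt[0]).max())
c=cloud(g,(160,165,245,215))
m=c[(c[:,2]>.1)];ce=m[:,:3].mean(0);u,s,vt=np.linalg.svd(m[:,:2]-ce[:2]);print("tube",ce,m[:,2].max(),vt[0],((m[:,:2]-ce[:2])@vt[0]).min(),((m[:,:2]-ce[:2])@vt[0]).max())
E
```

```text
0.05 78 [ 0.45319811 -0.30710633  0.0500087 ] [ 0.50415009 -0.07129425  0.05396033]
0.055 169 [ 0.45291802 -0.30623553  0.05508186] [ 0.49996883 -0.07134356  0.06495275]
0.002 1111 [ 0.4115919  -0.36217406  0.00200199] [ 0.54814651 -0.04516568  0.00999102]
rod [ 0.4747864  -0.2053748   0.05827595] [ 0.1256048  -0.99208036] -0.13522156608546104 0.10320404474600535
tube [0.58831957 0.16500668 0.11173115] 0.12999289687700188 [-0.01023656 -0.99994761] -0.057511661385168646 0.06273450209170442
```

View pics/crop1.png

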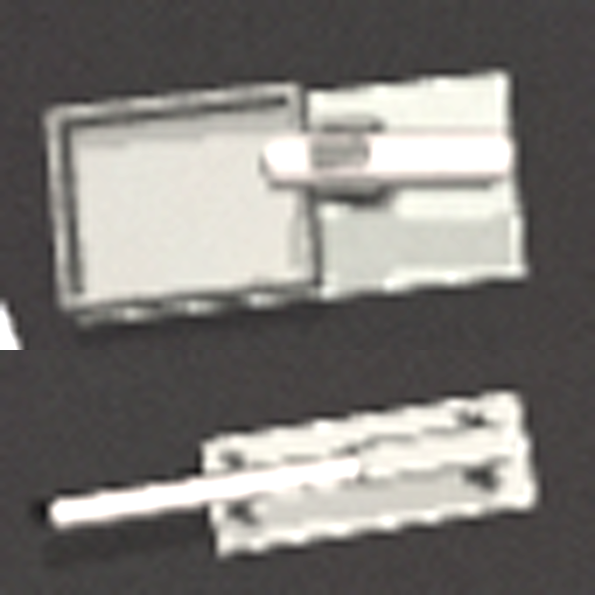

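The tube is 120 mm long by depth and runs almost along world y, with its entry mouth near (0.588, 0.10). The rod is 238 mm long by depth, with its origin at about (0.483, -0.270), pointing along (-0.126, 0.992). Both lengths match the given sizes. Next I hover over each with the wrist camera, tube first.

```bash
cat >> h.py <<'E'
def q(d): # tool down, tool x along horizontal direction d
    th=np.arctan2(d[1],d[0]); return np.array([0,np.cos(th/2),np.sin(th/2),0])
def axis(P,w=None):
    ce=P[:,:2].mean(0);vt=np.linalg.svd(P[:,:2]-ce,full_matrices=False)[2][0]
    if vt[1]<0: vt=-vt
    s=(P[:,:2]-ce)@vt; n=np.array([-vt[1],vt[0]]); l=(P[:,:2]-ce)@n
    return ce,vt,s,l
E
python3 - <<'E'
from bench import *
from h import *
d=np.array([-.1256,.992])
move_to([.56,.07,.30],q([0.01,1.]))
g=get_image("wrist");cv2.imwrite("pics/w1.png",g["frame"]);np.savez("w1.npz",**g)
print(np.round(g["view"],3).tolist(),state()["joint_pos"])
o=np.array([.4829,-.2696]);p=o+.05*d
move_to([*p,.28],q(d))
g=get_image("wrist");cv2.imwrite("pics/w2.png",g["frame"]);np.savez("w2.npz",**g)
print(state()["joint_pos"],state()["ee_pos"],state()["time"])
E
python3 -c "
import cv2,numpy as np
cv2.imwrite('pics/w12.png',cv2.resize(np.hstack([cv2.imread('pics/w1.png'),cv2.imread('pics/w2.png')]),(800,300),interpolation=cv2.INTER_AREA))"
```

```text
[[1.0, -0.008, 0.001, -0.559], [0.008, 0.963, -0.268, -0.022], [0.001, 0.268, 0.963, -0.476], [0.0, 0.0, 0.0, 1.0]] [6.55237765e-02 2.04576657e-02 1.18055195e+00 1.70724188e-04
 1.94081082e+00 7.40297953e-02]
[-4.95231380e-01 -9.47273987e-02  1.32822694e+00  4.09165194e-04
  1.90774537e+00 -6.22575321e-01] [ 0.47724367 -0.21897969  0.28017417] 3.7083
```

View pics/w12.png

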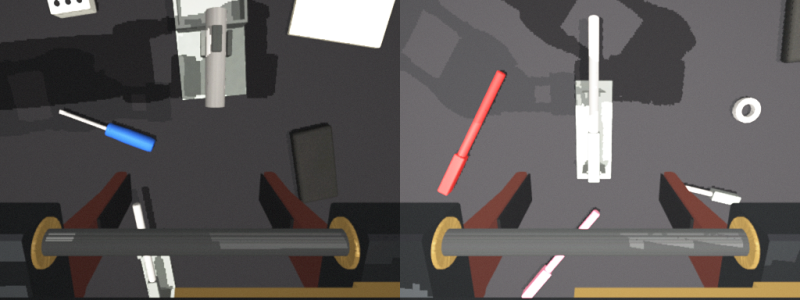

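In the left picture the tube is at full-resolution column 275, with its mouth at row 136. In the right picture the rod runs from row 20 to row 232 at column 246. I'll fit both from the depth.

```bash
python3 - <<'E'
from h import *
g=dict(np.load("w2.npz"));c=cloud(g,(215,10,280,245));m=c[(c[:,2]>.0545)&(c[:,2]<.07)]
ce,vt,s,l=axis(m);print("rod",len(m),ce,vt,s.min(),s.max(),l.min(),l.max(),"tip",ce+vt*s.max(),"origin",ce+vt*(s.max()-.2))
for a in np.arange(s.min(),s.max(),.03):
    k=(s>=a)&(s<a+.03);print(round(a,3),round((l[k].min()+l[k].max())/2,4),round(np.ptp(l[k]),4),round(m[k,2].max(),4))
g=dict(np.load("w1.npz"));c=cloud(g,(225,0,330,160));m=c[(c[:,2]>.104)&(c[:,2]<.135)]
ce,vt,s,l=axis(m);print("tube",len(m),ce,vt,s.min(),s.max(),"mouth",ce+vt*s.min())
for a in np.arange(s.min(),s.max(),.01):
    k=(s>=a)&(s<a+.01);h=k&(m[:,2]<.116)
    if h.sum()>3:print(round(a,3),round((l[h].min()+l[h].max())/2,4),round(np.ptp(l[h]),4),round(np.percentile(m[h,2],98),4),h.sum(),k.sum())
# edge fit: tube bits only before the housing
t=m[(s<s.min()+.06)&(m[:,2]<.116)];ce2,v2,s2,l2=axis(t);print("front tube",ce2,v2)
E
```

```text
rod 1997 [ 0.47235061 -0.2021212 ] [-0.12446875  0.99222353] -0.10557656700744565 0.13375074532199555 -0.01789349502953342 0.008755834834684291 tip [ 0.45570282 -0.06941056] origin [ 0.48059657 -0.26785527]
-0.106 0.0001 0.0172 0.0602
-0.076 0.0002 0.0169 0.0604
-0.046 0.0002 0.0166 0.0599
-0.016 0.0002 0.0093 0.0577
0.014 -0.006 0.0238 0.0576
0.044 -0.0003 0.0099 0.0573
0.074 0.0003 0.0108 0.0576
0.104 0.0003 0.0106 0.058
tube 3575 [0.58640747 0.16882516] [0.00422948 0.99999106] -0.06475542556221733 0.05521274153802798 mouth [0.58613359 0.10407031]
-0.065 -0.0001 0.0242 0.1132 226 226
-0.055 -0.0005 0.0252 0.1136 238 238
-0.045 -0.0003 0.0249 0.1135 241 241
-0.035 -0.0002 0.0247 0.1133 241 241
-0.025 0.0 0.0245 0.1135 258 258
-0.015 -0.0003 0.0253 0.1134 253 253
-0.005 -0.0007 0.0385 0.1131 337 361
0.005 -0.0005 0.0383 0.1123 265 408
0.015 -0.0003 0.0378 0.1123 276 424
0.025 -0.0002 0.0376 0.112 208 344
0.035 -0.0004 0.0244 0.1133 293 293
0.045 -0.0002 0.0242 0.1135 288 288
front tube [0.58620099 0.13482653] [0.00140472 0.99999901]
```

```bash
python3 - <<'E'
from bench import *
from h import *
d=np.array([-.1245,.9922]);o=np.array([.4806,-.2679]);p=o+.027*d
move_to([*p,.12],q(d)); move_l([*p,.039],.08)
s=state();print(s["ee_pos"]);np.save("grasp_q.npy",s["joint_pos"])
close();hold(.2);s=state();print(s["finger_gap"],s["finger_force"],s["ee_pos"],s["ft_force"])
if .015<s["finger_gap"]<.021:
    move_l([*p,.15],.12)
    d=np.array([.003,1.]);m=np.array([.5863,.104]);t=m-.203*d
    move_to([*t,.15],q(d)); move_l([*t,.089],.12);hold(.2)
    s=state();print(s["finger_gap"],s["ee_pos"],s["ee_rot"],s["ft_force"],s["moment"],s["time"])
    for n in("wrist","top"):
        g=get_image(n);np.savez(n+"3.npz",**g)
        cv2.imwrite("pics/%s3.png"%n,g["frame"])
E
```

```text
[ 0.4776396  -0.24132437  0.03974859]
0.017799556396225456 29.999915063381195 [ 0.47722031 -0.2410873   0.03894986] [ 1.08115194 -0.27598336 -1.00238058]
0.017963576074859277 [ 0.58630888 -0.09919783  0.09038402] [9.26121324e-04 7.08182184e-01 7.06028885e-01 5.92038994e-04] [-0.65706434  0.86934892 -2.36307483] [-0.10009059  0.02547371 -0.0268685 ] 9.5167
```

View pics/wrist3.png

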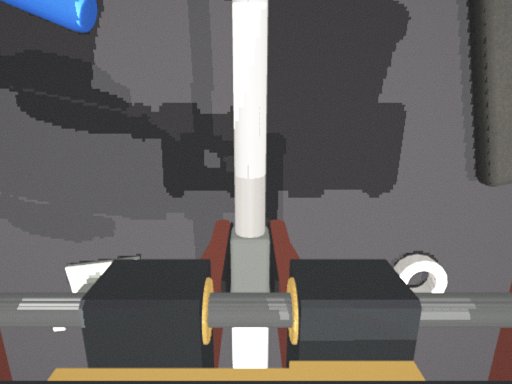

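The held shank runs up the wrist picture at about columns 233–268, and the tip is out of view at the top. I'll fit the shank against the tube in both cameras.

```bash
python3 - <<'E'
from h import *
for n,b in(("wrist",(215,0,290,225)),("top",(200,165,290,200))):
    g=dict(np.load(n+"3.npz"));c=cloud(g,b)
    m=c[(c[:,2]>.101)&(c[:,2]<.125)]
    if n=="top": np.set_printoptions(suppress=True)
    for y0 in np.arange(-.07,.22,.02):
        k=m[(m[:,1]>=y0)&(m[:,1]<y0+.02)]
        if len(k)>2: print(n,round(y0,3),len(k),"midx",round((k[:,0].min()+k[:,0].max())/2,4),"mean",round(k[:,0].mean(),4),"wd",round(np.ptp(k[:,0]),4),"zmax",round(np.percentile(k[:,2],97),4))
    print(n,m[:,1].min(),m[:,1].max())
    if n=="top":
        a=m[(m[:,1]<.07)&(m[:,1]>-.06)];print(a[:,1].max())
        f=cv2.resize(g["frame"][165:205,195:300],None,fx=7,fy=7,interpolation=cv2.INTER_CUBIC);cv2.imwrite("pics/crop3.png",f)
E
```

```text
wrist -0.07 1364 midx 0.5861 mean 0.5861 wd 0.0139 zmax 0.1079
wrist -0.05 1540 midx 0.5861 mean 0.5862 wd 0.0137 zmax 0.1079
wrist -0.03 1729 midx 0.5862 mean 0.5862 wd 0.0138 zmax 0.108
wrist -0.01 1950 midx 0.5863 mean 0.5863 wd 0.0139 zmax 0.108
wrist 0.01 15 midx 0.5864 mean 0.586 wd 0.0135 zmax 0.105
wrist -0.08176304673630679 0.010696175656105058
top -0.07 21 midx 0.5889 mean 0.5891 wd 0.0112 zmax 0.1133
top -0.03 12 midx 0.5872 mean 0.5869 wd 0.0105 zmax 0.1134
top -0.01 21 midx 0.5867 mean 0.587 wd 0.0131 zmax 0.1157
top 0.01 20 midx 0.5879 mean 0.5879 wd 0.0109 zmax 0.1123
top 0.03 24 midx 0.589 mean 0.5885 wd 0.012 zmax 0.1148
top 0.05 19 midx 0.5896 mean 0.5892 wd 0.0119 zmax 0.1139
top 0.09 14 midx 0.5889 mean 0.5886 wd 0.0218 zmax 0.1125
top 0.11 43 midx 0.5881 mean 0.5883 wd 0.0251 zmax 0.1181
top 0.13 37 midx 0.5888 mean 0.5886 wd 0.0258 zmax 0.1194
top 0.15 50 midx 0.5881 mean 0.5883 wd 0.0389 zmax 0.1171
top 0.17 65 midx 0.5895 mean 0.5889 wd 0.0382 zmax 0.1243
top 0.19 45 midx 0.5892 mean 0.5875 wd 0.0385 zmax 0.1205
top 0.21 12 midx 0.5887 mean 0.5891 wd 0.0197 zmax 0.1199
top -0.06816959902692327 0.21561426891584384
0.06976084760654744
```

View pics/crop3.png

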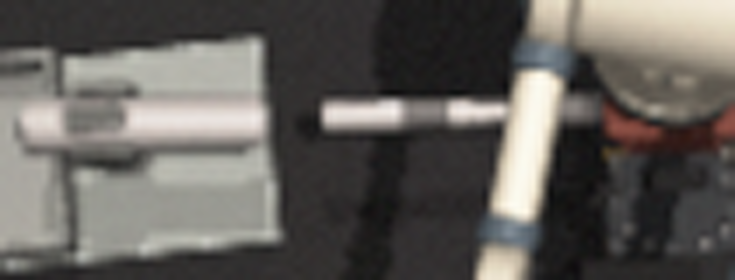

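The rod and the tube agree in both cameras: x is about 0.5865 for each, and the heights are within 1 mm. I'll feel in with small guarded steps.

```bash
cat >> h.py <<'E'
def step(y,x=.5864,z=.089,v=.03,n=2):
    from bench import move_l,state,hold
    move_l([x,y,z],v); F=[]
    for _ in range(n): hold(.02);F.append(state()["ft_force"])
    return np.mean(F,0)
E
python3 - <<'E'
from bench import *
from h import *
x=.5864
step(-.081,x,v=.05)
F0=np.mean([(hold(.03),state()["ft_force"])[1] for _ in range(6)],0);np.save("F0.npy",F0);print(F0,state()["time"],state()["ee_pos"])
y=-.081
while y<-.058:
    y+=.0015;F=step(y,x)-F0;print(round(y,4),F.round(1),round(state()["time"],2))
    if abs(F[1])>3.5 or np.linalg.norm(F[[0,2]])>5: print("contact");break
E
```

```text
[ 0.35035098 -0.07336783 -1.90036447] 10.3583 [ 0.58638111 -0.08120089  0.08898094]
-0.0795 [-0.3  0.4 -0. ] 10.64
-0.078 [-0.1  0.7 -0.3] 10.93
-0.0765 [-0.2  0.1  0. ] 11.21
-0.075 [ 0.1 -0.2 -0.1] 11.49
-0.0735 [-0.1 -0.3  0. ] 11.78
-0.072 [-0.5  0.2  0.2] 12.06
-0.0705 [-0.5  0.4  0.2] 12.34
-0.069 [-0.3  0.4 -0.5] 12.62
-0.0675 [-0.1  0.   0.1] 12.91
-0.066 [-0.7  0.8 -0.1] 13.19
-0.0645 [-0.5 -0.2 -0.5] 13.47
-0.063 [ 0.  -0.   0.3] 13.76
-0.0615 [-0.1  0.2 -0.2] 14.04
-0.06 [-0.4  0.8 -0.6] 14.32
-0.0585 [-0.7  0.3 -0.9] 14.61
-0.057 [-0.1 -0.  -0.6] 14.89
```

The tip is 12 mm inside without contact. I'll go on to the plug and push it through, correcting for any sideways force.

```bash
python3 - <<'E'
from bench import *
from h import *
F0=np.load("F0.npy");x,z,y=.5864,.089,-.057
def corr(F):
    global x,z
    if abs(F[0])>2: x+=np.sign(F[0])*.0003
    if abs(F[2])>2: z+=np.sign(F[2])*.0003
while y<.0585:
    y+= .005 if y<-.008 else .0015 if y<.024 else .003
    F=step(y,x,z,v=.04 if y<-.003 else .02)-F0
    print(round(y,4),F.round(1),round(state()["time"],2),round(x,4),round(z,4))
    if F[1]<-14 or np.linalg.norm(F[[0,2]])>9: print("STOP");break
    corr(F)
E
```

```text
-0.052 [-0.2 -0.3 -0.3] 15.2 0.5864 0.089
-0.047 [0.1 0.3 0.2] 15.51 0.5864 0.089
-0.042 [-0.2 -0.6 -0.1] 15.82 0.5864 0.089
-0.037 [-0.1 -0.3 -1. ] 16.12 0.5864 0.089
-0.032 [-0.2  0.4 -0.4] 16.43 0.5864 0.089
-0.027 [-0.9 -0.2 -0.4] 16.74 0.5864 0.089
-0.022 [-0.2 -0.6 -0.3] 17.05 0.5864 0.089
-0.017 [ 0.1  0.5 -0.8] 17.36 0.5864 0.089
-0.012 [-0.2  0.8 -0.7] 17.67 0.5864 0.089
-0.007 [-0.4 -0.3 -0.2] 17.98 0.5864 0.089
-0.0055 [-0.4 -0.2 -0.5] 18.26 0.5864 0.089
-0.004 [-0.7  0.5 -0.3] 18.54 0.5864 0.089
-0.0025 [-0.2  0.1 -0.5] 18.82 0.5864 0.089
-0.001 [0.1 0.2 0.5] 19.11 0.5864 0.089
0.0005 [-0.4  0.3 -0.3] 19.39 0.5864 0.089
0.002 [-0.9  0.2  0. ] 19.68 0.5864 0.089
0.0035 [-1.9 -3.7 -0.1] 19.96 0.5864 0.089
0.005 [-0.7 -5.2 -0.4] 20.24 0.5864 0.089
0.0065 [-0.6 -4.8 -0.4] 20.52 0.5864 0.089
0.008 [-0.9 -4.8  0.2] 20.81 0.5864 0.089
0.0095 [-1.  -4.7 -0.4] 21.09 0.5864 0.089
0.011 [-1.3 -4.1 -0.5] 21.38 0.5864 0.089
0.0125 [-1.7 -4.  -0.6] 21.66 0.5864 0.089
0.014 [-0.9 -4.2 -0.4] 21.94 0.5864 0.089
0.0155 [-1.2 -4.4 -0.2] 22.23 0.5864 0.089
0.017 [-1.5 -3.4 -0.1] 22.51 0.5864 0.089
0.0185 [-0.8  0.5  0. ] 22.79 0.5864 0.089
0.02 [-0.4  0.5 -0.4] 23.07 0.5864 0.089
0.0215 [-0.6 -0.1 -0. ] 23.36 0.5864 0.089
0.023 [-0.6  0.1 -0.2] 23.64 0.5864 0.089
0.0245 [-0.3  0.3  0.1] 23.93 0.5864 0.089
0.0275 [-0.7 -0.4 -0.1] 24.26 0.5864 0.089
0.0305 [0.1 0.2 0.2] 24.59 0.5864 0.089
0.0335 [-0.8  0.3 -0.7] 24.93 0.5864 0.089
0.0365 [ 0.1 -0.1 -0.6] 25.26 0.5864 0.089
0.0395 [-0.5 -0.4 -0. ] 25.59 0.5864 0.089
0.0425 [ 0.1  0.3 -1. ] 25.93 0.5864 0.089
0.0455 [-0.2 -0.2 -0.4] 26.26 0.5864 0.089
0.0485 [-0.7 -0.1 -0.2] 26.59 0.5864 0.089
0.0515 [-0.4  0.6  0.1] 26.93 0.5864 0.089
0.0545 [-0.7  0.3 -0.2] 27.26 0.5864 0.089
0.0575 [-0.4  0.1 -0.2] 27.59 0.5864 0.089
0.0605 [ 0.1  0.3 -0.5] 27.93 0.5864 0.089
```

```bash
python3 - <<'E'
from bench import *
from h import *
hold(.2)
a=get_image("top");b=get_image("side")
A=cv2.resize(a["frame"][160:215,160:245],None,fx=6,fy=6,interpolation=cv2.INTER_CUBIC)
B=cv2.resize(b["frame"][130:195,185:270],None,fx=4,fy=4,interpolation=cv2.INTER_CUBIC)
out=np.zeros((600,520,3),np.uint8);out[:330,:510]=A;out[335:595,:340]=B;cv2.imwrite("pics/c4.png",out);np.savez("top4.npz",**a)
E
```

```text
(no output)
```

View pics/c4.png

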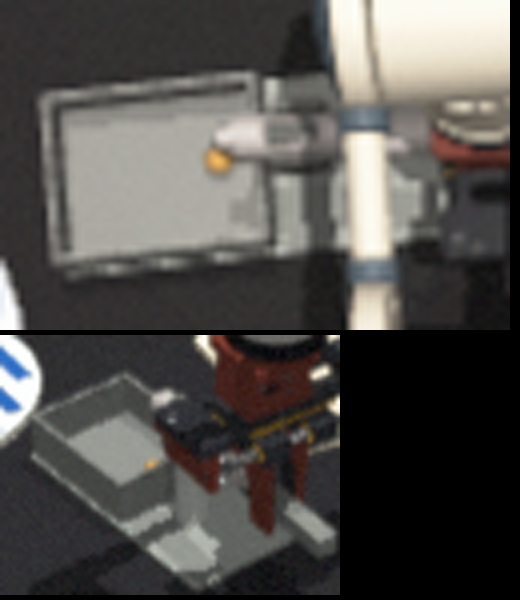

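The plug, orange at (217,158) in the crop, lies on the tray floor in both views, and the rod's tip stands out of the far end. Now I draw the rod out and lay it back at the grasp pose.

```bash
python3 - <<'E'
from bench import *
from h import *
F0=np.load("F0.npy")
for y in(.03,-.02,-.06,-.11):
    F=step(y,.5864,.089,v=.07)-F0;print(y,F.round(1))
    if np.linalg.norm(F)>9: raise SystemExit("force")
d=np.array([-.1245,.9922]);o=np.array([.4806,-.2679]);p=o+.027*d
move_l([.5864,-.11,.15],.12)
move_to([*p,.15],q(d));move_l([*p,.055],.1);hold(.1);print((state()["ft_force"]-F0).round(1))
for z in(.048,.044,.042,.040,.0392):
    move_l([*p,z],.03);hold(.05);F=state()["ft_force"]-F0;print(z,F.round(1),state()["ee_pos"].round(4))
    if np.linalg.norm(F)>8: print("contact");break
E
```

```text
0.03 [-0.4  0.2 -0.9]
-0.02 [-0.3  0.1 -0.7]
-0.06 [-0.8  0.4 -0.9]
-0.11 [-0.5  0.1 -0. ]
[-0.1  0.3 -0.5]
0.048 [0.1 0.  0.1] [ 0.4771 -0.2411  0.0478]
0.044 [-0.3 -0.8  0.1] [ 0.4772 -0.2411  0.0438]
0.042 [-0.2 -0.1 -0.6] [ 0.4772 -0.2411  0.0419]
0.04 [-0.5  0.6 -0.1] [ 0.4772 -0.2411  0.0399]
0.0392 [-0.9  1.  -0.4] [ 0.4772 -0.2411  0.0392]
```

```bash
python3 - <<'E'
from bench import *
from h import *
d=np.array([-.1245,.9922]);o=np.array([.4806,-.2679]);p=o+.027*d
move_l([*p,.0389],.02);hold(.1);print(state()["ft_force"])
gripper_open();hold(.2);move_l([*p,.2],.12);move_to([*(o+.05*d),.28],q(d))
hold(.2);g=get_image("wrist");t=get_image("top")
c=cloud(g,(215,10,280,245));m=c[(c[:,2]>.0545)&(c[:,2]<.07)]
ce,vt,s,l=axis(m);print("rod dir",vt,"origin",ce+vt*(s.max()-.2),m[:,2].max(),s.min(),s.max())
A=cv2.resize(t["frame"][160:215,160:245],None,fx=4,fy=4,interpolation=cv2.INTER_CUBIC)
out=np.zeros((384,860,3),np.uint8);out[:,:512]=g["frame"];out[:220,515:855]=A;cv2.imwrite("pics/f5.png",cv2.resize(out,(800,357)))
print(state()["time"],state()["finger_gap"])
E
```

```text
[ 0.58299375  0.25719761 -1.19565003]
rod dir [-0.12554589  0.99208781] origin [ 0.48074503 -0.26841567] 0.06069824142068592 -0.1061584413326186 0.13251317616443484
39.5667 0.08769713859409957
```

View pics/f5.png

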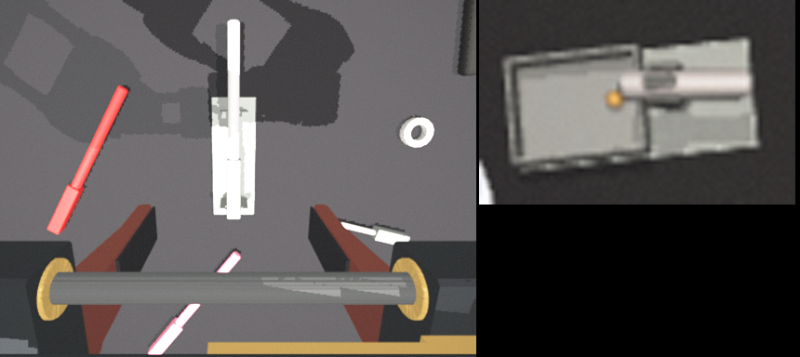

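The rod lies in its rest within 1 mm of where it started (column 233, rows 20–218), the plug lies in the tray at (615,99), and the gripper is clear.

```bash
python3 -c "
from bench import *
print(job_done())"
```

```text
the job is handed in; nothing more can be done
None
```

I pushed the plug out into the catch tray, laid the rod back within 1 mm of where it lay, and handed the job in after about 40 s; the measured push force peaked near 5 N, and the hand-in returned no verdict.

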